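Set the tape-length stop to the green tab

TASK

The tape gauge on the counter sets how long the next strips of tape will be cut. With your fingertips, push its orange stop leftward along the rail, through any notch on the way, until its black pin drops into the notch at the green tab, and leave it seated there without ever running past that notch. Only push the stop, never grip or lift it or its pin, and leave the things lying around where they are.

Things in the scene. Friction and masses are not known exactly. Their poses are not given: they have to be found in the camera images.
- gauge: fixed: grey base plate 78 x 280 x 8 mm with a 24 mm wide steel rail along y, low black blocks (26 mm high) at its ends. Origin on the counter under the rail's centre line, plate from y = -160 to +120 mm; x away from the robot, y along the rail to the left; rail top at z = 18 mm. Three V notches (45 degree flanks, 14 mm wide, 7 mm deep) at y = -20, +30, +80 mm. The stop starts right of all
- tab_green: fixed green tab 16 x 26 x 10 mm on the near edge of the base plate, level with one of the three notches (which one differs): the target notch. Origin at the centre of its underside, 30 mm on the near side of the rail's centre line; axes parallel to the gauge's, so its y is exactly the notch's place along the rail
- tab_yellow: fixed yellow tab of the same size at another notch (not wanted)
- tab_blue: fixed blue tab of the same size at another notch (not wanted)
- stop_index (a point): point of the orange stop on the axis of its black pin, at rail-top height; seated, it is level with the tab along the rail. The stop is a saddle 40 mm wide, 60 mm along the rail, top 17 mm above the rail's top, with an upright plate at its right end: 60 mm wide across the rail, 13 mm thick, from 17 to 69 mm above the rail's top; the pin is in its left part
- push_point (a point): point on the right-hand side of the upright plate, where to push: in the middle of its 60 mm width, 48 mm above the rail's top and 37 mm to the right of the pin's axis. The plate is free from 31 mm below this point to 21 mm above it; nothing stands behind it except the low end block of the gauge
- push_face: right-hand half of the thickness of the upright orange plate (6.5 mm; black rubber pad on the side to push); origin as stop_index. Touching it and left_face at once counts as gripping
- left_face: left-hand half of the thickness of the same plate (6.5 mm); origin as stop_index
- carriage (a joint): travel of the stop along the rail to the left, m: the pin's place along the rail in the gauge's frame is this value minus 0.100, so the notches are at 0.080, 0.130 and 0.180. Starts between 0 and 0.040. The slide drags with about 1.2 N; on the flat the stop stays where it is left
- pin (a joint): height of the sprung black pin, m: 0 when its roller (radius 6 mm) rides on the rail's top, about -0.0045 at the bottom of a notch, positive if pulled up. As it drops the stop jumps ahead a few mm (the push force dips); pushing on takes about 8 N to climb out. Let go within 4 mm of the notch's middle, the spring centres the stop by itself
- stop (a joint): lift of the orange stop off the rail, m: 0 as it runs (held down by a spring), positive if lifted
- tape_grey: loose roll of grey tape lying flat, 82 mm across, 30 mm high, near side of the gauge; leave alone
- card_wallet: loose black card wallet 70 x 100 x 14 mm, near side; leave alone
- marker_1: loose green and white marker pen 135 mm long, near side; leave alone
- card_pack: loose dark pack of cards 40 x 58 x 14 mm, far side; leave alone
- sweet_1: loose red wrapped sweet 19 x 45 x 12 mm, far side; leave alone
- till_roll_2: loose white till roll standing, 84 mm across, 88 mm high, far side; leave alone

How it is judged:
At the end, for the whole second after the job is handed in: the stop rests with its pin dropped into the notch at the green tab: pin within 3 mm of the tab along the rail and at least 3 mm below the rail's top, stop down on the rail and still (y of stop_index in the frame of tab_green between -0.003 and 0.003 m and value of joint pin below -0.003 m and value of joint stop below 0.002 m and velocity of joint carriage between -0.005 and 0.005 m/s); the robot touches nothing.
It fails at once if the stop runs more than 10 mm past the notch at the green tab (y of stop_index in the frame of tab_green above 0.01 m).
It fails at once if the upright plate is gripped (touched by the fingers on both halves at once) (contact force between the fingers and push_face above 1 N and contact force between the fingers and left_face above 1 N).
It fails at once if the stop is lifted off the rail by more than 6 mm (value of joint stop above 0.006 m).
It fails at once if the pin is pulled up by more than 4 mm (value of joint pin above 0.004 m).
It fails at once if one of the things lying around is moved by more than 20 mm (distance of any of tape_grey, card_wallet, marker_1, card_pack, sweet_1, till_roll_2 from where it was at the start of the episode above 0.02 m).
It also fails if it takes over 61 s, if anything falls off the work surface, if the arm or the gripper's body presses on something with over 40 N, if the wrist force passes 120 N, or if a joint passes its speed limit or range.

ROBOT

A 7-joint arm with a two-finger parallel gripper is mounted at the origin on a cart in front of the work surface, level with it; the furniture and walls round the work are solid. World frame = base frame: x ahead of the robot, y to its left, z up, the work surface at z = 0. Lengths are in m, angles in rad, forces in N, time in s.
With the tool pointing down it reaches from about 0.4 to 0.875 m from the base axis. Payload 4.4 kg.
Tool frame: the origin (TCP) lies at the very end of the fingers, on their centre line; the grasp point (between the pads) lies 19 mm behind it; z points along the fingers, y is the line along which they close (so a half turn about z gives the same grasp; the last joint's range is limited). The gripper opens to 85 mm and grips with 20 to 120 N. Pads are 22 mm wide; open, the fingers measure 114 mm over their backs; the gripper's body (76 mm by 85 mm) begins 54 mm behind the grasp point. The pads swing forward as they close: fully open they stand 13 mm farther back than shut.
Start: joints at [1.097, 0.628, 0.038, 1.517, -0.027, 0.996, -0.02], TCP at [0.258, -0.597, 0.192] pointing down, gripper open.
Joint ranges: [-3.06, 3.06], [-0.37, 2.12], [-1.25, 1.32], [0.18, 2.47], [-1.1, 4.24], [0.23, 1.98], [-2.94, 2.94]. Speed limits (rad/s): [2.57, 2.57, 3.14, 3.14, 3.14, 3.14, 3.14].

INTERFACE

Orientations are given as [roll, pitch, yaw] about the fixed x, y, z axes, in that order (R = Rz(yaw) Ry(pitch) Rx(roll)).
In Python, from plant import read_state, vision, workorder gives the robot as it stands.
- The arm moves only by the tool move_arm, never from a script. Its argument "deltas" is a list that holds one entry, the list of rows, each a list of 6 numbers: the shift along the tool's x, y, z in units of 0.25 m (1.0 is 0.25 m), then the turn, a rotation vector about the tool's x, y, z in units of 120 degrees (1.0 is 120 degrees). In form: [[[dx, dy, dz, ax, ay, az], ...]]. A call has 1 to 5 rows; each row shifts and turns the commanded pose from where the row before left it, along the tool's axes as they then stand; what a row does not reach is not made up. A row lasts 1/12 s, in which the tool goes at most 41.7 mm and 7.16 degrees, less where a joint would pass 70% of its speed; a pose out of reach is approached as far as the arm can. A call with a number of a shift or a turn outside -1 to 1 is refused whole. A call with a gripper value outside its range is refused whole. "gripper" is the opening, from 0 (shut) to 1 (fully open), set as the call begins (left out, the last holds). The fingers move at their own pace and stop on an object; "newtons" is the grip in N (left out, the last holds). Time passes only in rows, so rows that do not move let the fingers close. It gives the time, the measured TCP pose, the force, the opening and the grip force at its end, in the units of the state.
- read_state(): the state, without advancing time (a new reading comes with each control period).
- vision.grab_frame(name): name is "scene" or "top" or "wrist"; returns a dict with "img" (420x560x3 uint8, red, green, blue), "fx", "fy", "cx", "cy" (pixels), "distortion" ([k1, k2, p1, p2, k3] as OpenCV has them; the pictures are not rectified), "view" (4x4, takes a point from world to camera coordinates). Camera axes: x right, y down, z forward; pixel columns grow to the right and rows downward; lengths in m; the calibration is good to about 2 mm. A picture is of the moment at which its call begins. There is no depth.
- workorder.job_done(): hands the job in; it is judged then, once.
The state is a dict: "clock": time; "q": joint angles; "joint_vel": joint speeds; "joint_efforts": joint torques, N m; "ee_pos": TCP position; "ee_rot": TCP orientation; "wrist_force": force on the tool from outside, world axes, zero at the start; "ft_torque": the same for the moment, N m; "grip_width": finger opening in m; "grasp_force": force on a finger pad.
Only numpy, scipy, OpenCV 4.12 (cv2) and the standard library are available. Lean on these libraries where they do the work, as an engineer would, in place of code of your own. Each camera call takes 0.05 s, during which the arm holds its last target. There are 200 camera calls.

## Working session

There is one attempt and no reset: what is moved stays moved. The work goes in short steps, Python scripts to look and compute and a tool call to move; the robot and the scene stay as the last step left them, time stands still between calls to the robot, and variables do not carry over. Pictures are saved under pics/ and viewed, at most 10 in all, crops included, and the job is handed in when it is done.

Besides the shell and the picture viewer there is one more tool, called after "Emit:" as name(argument=value, ...), one argument or row to a line, values as JSON. move_arm: Moves the arm, as the interface text tells. Its arguments: {"type":"object","properties":{"deltas":{"type":"array","items":{"type":"array","items":{"type":"array","items":{"type":"number","minimum":-1,"maximum":1}}}},"gripper":{"type":"number"},"newtons":{"type":"number"}},"required":["deltas"]}

```bash
mkdir -p pics
cat > h.py <<'E'
import numpy as np, cv2
from plant import read_state, vision, workorder
def grab(n):
    f=vision.grab_frame(n); f['K']=np.array([[f['fx'],0,f['cx']],[0,f['fy'],f['cy']],[0,0,1]]); f['D']=np.array(f['distortion'],float); f['view']=np.array(f['view']); return f
def plane(f,uv,z):
    uv=np.array(uv,float).reshape(-1,1,2)
    n=cv2.undistortPoints(uv,f['K'],f['D']).reshape(-1,2)
    R=f['view'][:3,:3];t=f['view'][:3,3];c=-R.T@t
    d=np.c_[n,np.ones(len(n))]@R
    return c+d*((z-c[2])/d[:,2])[:,None]
def proj(f,P):
    return cv2.projectPoints(np.array(P,float).reshape(-1,3),cv2.Rodrigues(f['view'][:3,:3])[0],f['view'][:3,3],f['K'],f['D'])[0].reshape(-1,2)
def save(f,n): cv2.imwrite('pics/'+n,f['img'][:,:,::-1])
def blobs(f,lo,hi,amin=30):
    hsv=cv2.cvtColor(f['img'],cv2.COLOR_RGB2HSV); m=cv2.inRange(hsv,np.array(lo),np.array(hi))
    c,_=cv2.findContours(m,cv2.RETR_EXTERNAL,cv2.CHAIN_APPROX_SIMPLE)
    return sorted([k for k in c if cv2.contourArea(k)>amin],key=cv2.contourArea,reverse=True)
E
python3 - <<'E'
from h import *
s=read_state(); print(s)
for n in('scene','top'):
    f=grab(n); save(f,n+'0.png')
    R=f['view'][:3,:3];print(n,-R.T@f['view'][:3,3],f['fx'])
    for c,lo,hi in(('green',(40,80,50),(85,255,255)),('yel',(22,110,90),(36,255,255)),('blue',(95,100,50),(130,255,255)),('or',(5,140,90),(18,255,255))):
        for b in blobs(f,lo,hi)[:3]:
            r=cv2.minAreaRect(b); print(c,cv2.contourArea(b),np.round(r[0],1),np.round(r[1]),plane(f,r[0],.018).round(4))
E
```

```text
{'clock': 0.0, 'q': array([ 1.09716784,  0.62933486,  0.03842796,  1.51837513, -0.02698623,
        0.99631701, -0.02002802]), 'joint_vel': array([ 0.0002111 ,  0.00036696, -0.00164853, -0.00042193,  0.00136917,
       -0.00060314,  0.00225853]), 'joint_efforts': array([-1.04513001e-03, -5.63409984e+01,  1.22523744e+00, -1.93453288e+01,
        1.07661783e-02,  1.04225779e-02, -1.66545271e-05]), 'ee_pos': array([ 0.25754827, -0.59602495,  0.19089394]), 'ee_rot': array([-3.13967615e+00,  2.84073295e-05,  4.07819146e-01]), 'wrist_force': array([-0.78830876,  0.12394173,  0.10661346]), 'ft_torque': array([ 0.03856805,  0.02218521, -0.01745216]), 'grasp_force': 0.0, 'grip_width': 0.08497006109271091}
scene [0.27529794 0.25728976 0.72331251] 518.712011186912
green 501.0 [ 79.9 243.8] [36. 18.] [[ 0.8512 -0.0363  0.018 ]]
green 133.0 [254.2 292.8] [10. 16.] [[ 0.5359 -0.1009  0.018 ]]
green 128.5 [433.8 230.7] [25.  7.] [[ 0.3262 -0.3615  0.018 ]]
yel 395.0 [ 69.5 361.5] [35. 21.] [[0.7111 0.1346 0.018 ]]
yel 116.5 [275. 273.] [ 8. 16.] [[ 0.526  -0.1496  0.018 ]]
yel 87.5 [ 79. 341.] [13. 10.] [[0.722  0.1024 0.018 ]]
blue 119.5 [295.5 255. ] [ 9. 15.] [[ 0.5141 -0.1978  0.018 ]]
or 1168.0 [313.8 205.6] [35. 50.] [[ 0.5379 -0.3111  0.018 ]]
top [ 0.3792214  -0.22975236  1.19574162] 533.0185130401907
green 587.5 [ 51.  256.2] [30. 69.] [[0.4545 0.2759 0.018 ]]
green 517.0 [123.4  20.5] [50. 17.] [[1.0038 0.1223 0.018 ]]
green 403.5 [189.5  81.5] [27. 15.] [[ 0.8489 -0.0332  0.018 ]]
yel 320.5 [113.9 137.8] [14. 48.] [[0.7199 0.1396 0.018 ]]
yel 268.5 [134.5 188.1] [69.  8.] [[0.6023 0.0914 0.018 ]]
yel 178.5 [159.2  86.8] [19. 26.] [[0.8381 0.0367 0.018 ]]
blue 73.0 [265.1 223.3] [12.  7.] [[ 0.5149 -0.2001  0.018 ]]
or 540.5 [300.8 213.3] [28. 29.] [[ 0.5351 -0.2801  0.018 ]]
or 137.0 [ 30.5 163. ] [13. 16.] [[0.6668 0.3289 0.018 ]]
```

View pics/top0.png

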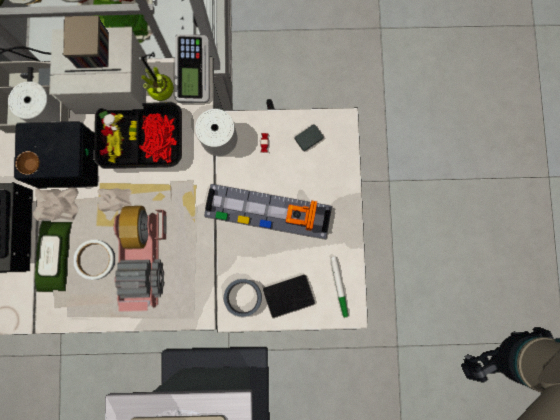

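View pics/scene0.png

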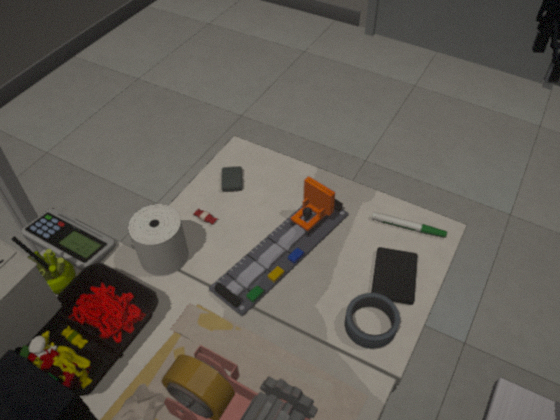

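The gauge sits at the centre. In the top view the tabs are green (221,216), yellow (243,220) and blue (265,223), with the stop plate near (312,215). Green is the leftmost notch (+80). Next I'll work out the geometry from both views.

Run:
```python
from h import *
F={n:grab(n) for n in('scene','top')}
col={'green':((40,80,40),(85,255,255)),'yel':((20,110,70),(36,255,255)),'blue':((95,100,40),(130,255,255))}
g={'green':(.536,-.101),'yel':(.526,-.150),'blue':(.5145,-.199)}
T={}
for c in col:
    px=[]
    for n,f in F.items():
        pr=proj(f,[*g[c],.018])[0]
        b=min(blobs(f,*col[c],10),key=lambda k:np.linalg.norm(np.array(cv2.minAreaRect(k)[0])-pr))
        u=cv2.minAreaRect(b)[0]; px.append(u)
    # triangulate
    P=[f['view'][:3] for f in F.values()]
    nn=[cv2.undistortPoints(np.array(u,float).reshape(1,1,2),f['K'],f['D']).reshape(2,1) for u,f in zip(px,F.values())]
    X=cv2.triangulatePoints(P[0],P[1],*nn); X=(X[:3]/X[3]).ravel()
    pl=[plane(f,u,.016)[0] for u,f in zip(px,F.values())]
    print(c,np.round(px,1).tolist(),X.round(4),np.round(pl,4).tolist()); T[c]=np.mean(pl,0)[:2]
d=T['green']-T['blue']; L=np.linalg.norm(d); y=d/L; x=np.array([y[1],-y[0]])
print('L',L,'y axis',y,'yaw',np.arctan2(-y[0],y[0+1]))
N=T['green']+.03*x; print('green notch',N)
for n,f in F.items():
    b=min(blobs(f,(4,130,80),(18,255,255)),key=lambda k:np.linalg.norm(np.array(cv2.minAreaRect(k)[0])-proj(f,[.535,-.3,.05])[0]))
    q=plane(f,b.reshape(-1,2),.087)[:,:2]-N
    a=np.c_[q@x,q@y]; print(n,'gauge-frame (rel green notch) at z=.087 min',a.min(0),'max',a.max(0))
f=F['top'];cv2.imwrite('pics/t.png',cv2.resize(f['img'][160:260,190:350,::-1],None,fx=5,fy=5,interpolation=cv2.INTER_CUBIC))
```

```text
green [[254.5, 293.0], [221.1, 215.2]] [ 0.5362 -0.1022  0.0153] [[0.5361, -0.1017, 0.016], [0.5359, -0.1023, 0.016]]
yel [[275.5, 273.5], [243.0, 219.3]] [ 0.5257 -0.1509  0.015 ] [[0.5255, -0.1503, 0.016], [0.5255, -0.151, 0.016]]
blue [[295.0, 254.5], [265.1, 223.3]] [ 0.5156 -0.1999  0.0157] [[0.516, -0.1996, 0.016], [0.5151, -0.2, 0.016]]
L 0.09989736121418748 y axis [0.20485814 0.97879167] yaw -0.20631877145849972
green notch [ 0.56538124 -0.10817584]
scene gauge-frame (rel green notch) at z=.087 min [-0.05190064 -0.20213182] max [ 0.02841661 -0.10726362]
top gauge-frame (rel green notch) at z=.087 min [-0.03559567 -0.20297758] max [ 0.02747367 -0.14335449]
```

View pics/t.png

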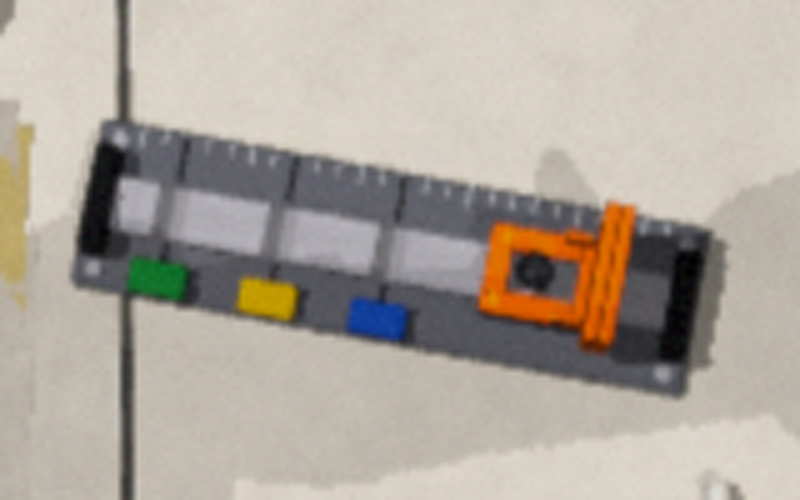

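The stop's right face is about 202 mm short of the green notch, and the gauge yaw is -0.206. I'll approach behind the plate with the fingers shut.

Emit:
move_arm(
  deltas=[
    [[0.13, -0.045, 0, 0, 0, 0], [0.13, -0.045, 0, 0, 0, 0], [0.13, -0.045, 0, 0, 0, 0], [0.13, -0.045, 0, 0, 0, 0], [0.13, -0.045, 0, 0, 0, 0]],
  ],
  gripper=0,
  newtons=40,
)

```text
clock: 0.62
ee_pos: [0.3855, -0.4793, 0.1916]
ee_rot: [-3.141, -0.0, 0.407]
wrist_force: [0.2, -0.4, 0.0]
grip_width: 0.0258
grasp_force: 0.0
```

Emit:
move_arm(
  deltas=[
    [[0.13, -0.045, 0, 0, 0, 0], [0.13, -0.045, 0, 0, 0, 0], [0.13, -0.045, 0, 0, 0, 0], [0.13, -0.045, 0, 0, 0, 0], [0.13, -0.045, 0, 0, 0, 0]],
  ],
)

```text
clock: 1.03
ee_pos: [0.5125, -0.3632, 0.1917]
ee_rot: [-3.141, 0.0, 0.408]
wrist_force: [0.3, -0.3, -0.3]
grip_width: -0.0003
grasp_force: 0.0
```

Emit:
move_arm(
  deltas=[
    [[0, 0, 0, 0, 0, -0.057], [0, 0, 0, 0, 0, -0.057], [0, 0, 0, 0, 0, -0.057], [0, 0, 0, 0, 0, -0.057]],
  ],
)

```text
clock: 1.37
ee_pos: [0.5116, -0.3641, 0.1915]
ee_rot: [-3.141, 0.0, 0.892]
wrist_force: [-0.7, 0.4, 0.6]
grip_width: 0.0002
grasp_force: 0.0
```

Emit:
move_arm(
  deltas=[
    [[0, 0, 0, 0, 0, -0.057], [0, 0, 0, 0, 0, -0.057], [0, 0, 0, 0, 0, -0.057], [0, 0, 0, 0, 0, -0.057], [0, 0, 0, 0, 0, 0]],
  ],
)

```text
clock: 1.78
ee_pos: [0.5113, -0.3646, 0.1916]
ee_rot: [-3.141, -0.001, 1.366]
wrist_force: [0.5, 0.2, -0.6]
grip_width: -0.0
grasp_force: 0.0
```

```bash
cat > st.py <<'E'
from h import *
s=read_state(); N=np.array([.56538,-.10818]); y=np.array([.20486,.97879]); x=np.array([y[1],-y[0]])
p=s['ee_pos']; q=p[:2]-N
# tool y when tool x along gauge y: equals +gauge x
print('t %.2f s(mm) %.1f lat %.1f z %.1f'%(s['clock'],1e3*q@y,1e3*q@x,1e3*p[2]),'rpy',s['ee_rot'].round(4),'Fs %.2f Fx %.2f Fz %.2f'%(s['wrist_force'][:2]@y,s['wrist_force'][:2]@x,s['wrist_force'][2]),'w',s['grip_width'].round(4))
E
python3 st.py
```

```text
Traceback (most recent call last):
  File "st.py", line 5, in <module>
    print('t %.2f s(mm) %.1f lat %.1f z %.1f'%(s['clock'],1e3*q@y,1e3*q@x,1e3*p[2]),'rpy',s['ee_rot'].round(4),'Fs %.2f Fx %.2f Fz %.2f'%(s['wrist_force'][:2]@y,s['wrist_force'][:2]@x,s['wrist_force'][2]),'w',s['grip_width'].round(4))
                                                                                                                                                                                                                 ^^^^^^^^^^^^^^^^^^^^^
AttributeError: 'float' object has no attribute 'round'
```

Emit:
move_arm(
  deltas=[
    [[0, 0, 0.13, 0, 0, 0], [0, 0, 0.13, 0, 0, 0], [0, 0, 0.13, 0, 0, 0], [0, 0, 0.13, 0, 0, 0], [0, 0, 0, 0, 0, 0]],
  ],
)

```text
clock: 2.2
ee_pos: [0.5068, -0.3618, 0.0555]
ee_rot: [-3.13, -0.004, 1.36]
wrist_force: [-1.4, 1.1, -1.2]
grip_width: 0.0003
grasp_force: 0.0
```

Emit:
move_arm(
  deltas=[
    [[0.05, 0, 0, 0, 0, 0], [0.05, 0, 0, 0, 0, 0], [0.04, 0, 0, 0, 0, 0], [0, 0, 0, 0, 0, 0], [0, 0, 0, 0, 0, 0]],
  ],
)

```text
clock: 2.62
ee_pos: [0.5206, -0.3292, 0.0638]
ee_rot: [3.139, 0.001, 1.365]
wrist_force: [-0.4, -0.4, 0.5]
grip_width: -0.0001
grasp_force: 0.0
```

```bash
sed -i "s/s\['grip_width'\].round(4)/round(s['grip_width'],4)/" st.py; python3 st.py; python3 -c "
from h import *
save(grab('wrist'),'w1.png')"
```

```text
t 2.62 s(mm) -225.5 lat 1.4 z 63.8 rpy [3.1386e+00 6.0000e-04 1.3652e+00] Fs -0.50 Fx -0.27 Fz 0.45 w -0.0001
```

View pics/w1.png

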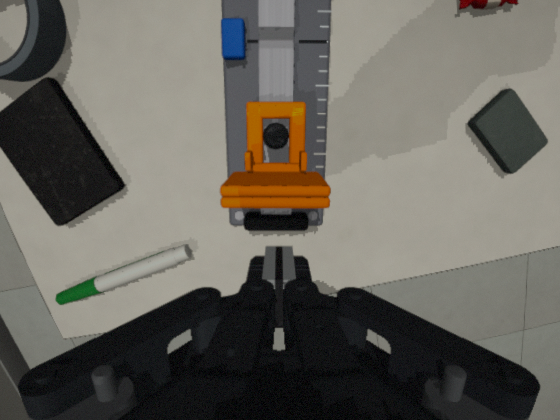

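The wrist view shows the shut fingers (279,260) centred behind the plate (275,190), with nothing in the way. Starting the push.

Emit:
move_arm(
  deltas=[
    [[0.02, 0, 0, 0, 0, 0], [0.02, 0, 0, 0, 0, 0], [0.012, 0, 0, 0, 0, 0], [0.012, 0, 0, 0, 0, 0], [0.012, 0, 0, 0, 0, 0]],
  ],
)

```text
clock: 3.08
ee_pos: [0.5227, -0.3114, 0.0617]
ee_rot: [-3.141, -0.0, 1.363]
wrist_force: [0.1, -0.3, 0.4]
grip_width: 0.0001
grasp_force: 0.0
```

Emit:
move_arm(
  deltas=[
    [[0.016, 0, 0, 0, 0, 0], [0.016, 0, 0, 0, 0, 0], [0.016, 0, 0, 0, 0, 0], [0.016, 0, 0, 0, 0, 0], [0.016, 0, 0, 0, 0, 0]],
  ],
)

```text
clock: 3.5
ee_pos: [0.5269, -0.2916, 0.0618]
ee_rot: [3.142, -0.0, 1.363]
wrist_force: [0.2, 0.3, -0.1]
grip_width: -0.0003
grasp_force: 0.0
```

```bash
python3 st.py
```

```text
t 3.50 s(mm) -187.5 lat -0.0 z 61.8 rpy [ 3.1416e+00 -1.0000e-04  1.3629e+00] Fs 0.38 Fx 0.13 Fz -0.08 w -0.0003
```

```bash
cat > stop.py <<'E'
from h import *
N=np.array([.56538,-.10818]); y=np.array([.20486,.97879])
f=grab('top')
hsv=cv2.cvtColor(f['img'],cv2.COLOR_RGB2HSV); m=cv2.inRange(hsv,np.array((4,130,80)),np.array((18,255,255)))
m[:160]=0;m[260:]=0;m[:,:190]=0;m[:,350:]=0
v,u=np.nonzero(m); c=np.c_[u,v].astype(float)
print('right edge s(.087)',1e3*((plane(f,c,.087)[:,:2]-N)@y).min(),'left edge s(.035)',1e3*((plane(f,c,.035)[:,:2]-N)@y).max())
E
python3 stop.py; python3 -c "
from h import *
f=grab('top');g=grab('scene')
a=cv2.resize(f['img'][150:270,190:350,::-1],None,fx=4,fy=4);b=cv2.resize(g['img'][100:340,180:400,::-1],(440,480))[:,:,:]
cv2.imwrite('pics/c2.png',cv2.resize(np.hstack([cv2.resize(a,(400,300)),cv2.resize(b,(275,300))]),None,fx=1.15,fy=1.15))"
```

```text
Traceback (most recent call last):
  File "stop.py", line 7, in <module>
    print('right edge s(.087)',1e3*((plane(f,c,.087)[:,:2]-N)@y).min(),'left edge s(.035)',1e3*((plane(f,c,.035)[:,:2]-N)@y).max())
                                     ~~~~~^^^^^^^^^^
  File "h.py", line 7, in plane
    n=cv2.undistortPoints(uv,f['K'],f['D']).reshape(-1,2)
      ~~~~~~~~~~~~~~~~~~~^^^^^^^^^^^^^^^^^^
cv2.error: OpenCV(4.12.0) /io/opencv/modules/calib3d/src/undistort.dispatch.cpp:347: error: (-215:Assertion failed) CV_IS_MAT(_src) && CV_IS_MAT(_dst) && (_src->rows == 1 || _src->cols == 1) && (_dst->rows == 1 || _dst->cols == 1) && _src->cols + _src->rows - 1 == _dst->rows + _dst->cols - 1 && (CV_MAT_TYPE(_src->type) == CV_32FC2 || CV_MAT_TYPE(_src->type) == CV_64FC2) && (CV_MAT_TYPE(_dst->type) == CV_32FC2 || CV_MAT_TYPE(_dst->type) == CV_64FC2) in function 'cvUndistortPointsInternal'
```

View pics/c2.png

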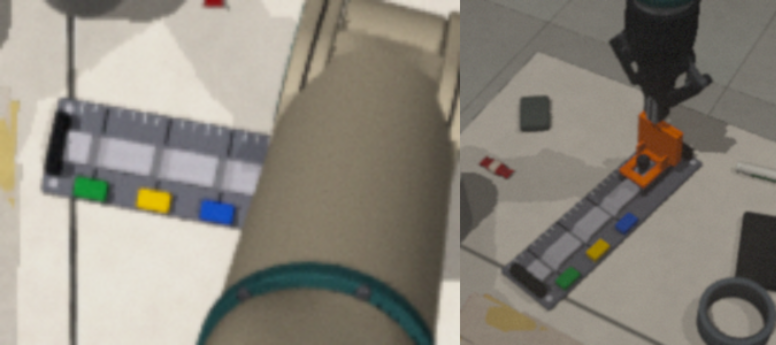

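The arm hides the stop from the top camera, but the scene camera sees it with the finger right behind the plate. I'll track it from there.

```bash
cat > stop.py <<'E'
from h import *
N=np.array([.56538,-.10818]); y=np.array([.20486,.97879]); x=np.array([y[1],-y[0]])
f=grab('scene')
b=blobs(f,(4,130,80),(18,255,255),200)
b=min(b,key=lambda k:abs((plane(f,cv2.minAreaRect(k)[0],.05)[0][:2]-N)@x))
c=b.reshape(-1,2)
print('right edge s(.087) %.1f (was -202.1)'%(1e3*((plane(f,c,.087)[:,:2]-N)@y).min()),'left s %.1f (was -107.3)'%(1e3*((plane(f,c,.087)[:,:2]-N)@y).max()))
E
python3 st.py;python3 stop.py
```

```text
t 3.65 s(mm) -187.4 lat 0.0 z 61.8 rpy [ 3.1415e+00 -1.0000e-04  1.3636e+00] Fs 0.56 Fx -0.02 Fz 0.21 w -0.0002
right edge s(.087) -202.5 (was -202.1) left s -107.3 (was -107.3)
```

Run:
```python
from h import *
N=np.array([.56538,-.10818]); y=np.array([.20486,.97879]); x=np.array([y[1],-y[0]])
P=lambda s,l,z:[*(N+s*y+l*x),z]
s=read_state()
out=[]
for n in('wrist','scene'):
    f=grab(n); im=f['img'][:,:,::-1].copy()
    for p,c in((s['ee_pos'],(255,0,255)),(P(-.202,.03,.087),(255,255,0)),(P(-.202,-.03,.087),(255,255,0)),(P(-.189,.03,.087),(0,255,0)),(P(-.189,-.03,.087),(0,255,0)),(P(0,-.03,.018),(0,0,255))):
        u=proj(f,p)[0]; print(n,u.round(1)); cv2.circle(im,tuple(int(v) for v in u.round()),2,c,-1)
    out.append(im)
cv2.imwrite('pics/p3.png',np.hstack([cv2.resize(out[0],(400,300)),cv2.resize(out[1][130:330,190:390],(300,300))]))
```

```text
wrist [279.1 235.4]
wrist [331.4 273.9]
wrist [226.9 274. ]
wrist [332.5 253. ]
wrist [225.7 253.2]
wrist [232.3 -62.6]
scene [315.3 198.3]
scene [307.5 175.5]
scene [335.1 192.2]
scene [302.7 179.6]
scene [330.4 196.5]
scene [254.6 292.2]
```

View pics/p3.png

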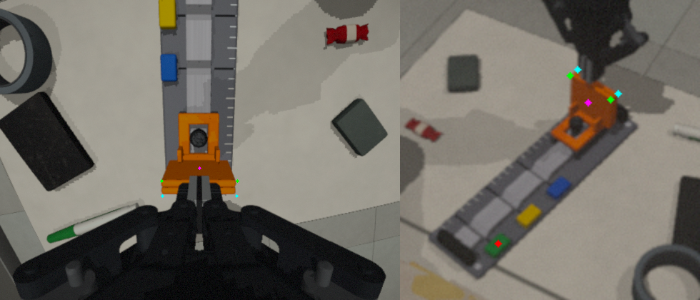

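```bash
python3 st.py; python3 stop.py
python3 - <<'E'
from h import *
N=np.array([.56538,-.10818]); y=np.array([.20486,.97879]); x=np.array([y[1],-y[0]])
P=lambda s,l,z:[*(N+s*y+l*x),z]
w=grab('wrist');g=grab('scene')
for f in(w,g):
    R=f['view'][:3,:3];c=-R.T@f['view'][:3,3];print('cam s,lat,z',(c[:2]-N)@y,(c[:2]-N)@x,c[2])
b=max(blobs(g,(4,130,80),(18,255,255),200),key=cv2.contourArea);print(cv2.boundingRect(b))
a=cv2.resize(w['img'][210:310,200:360,::-1],None,fx=2.5*1,fy=2.5,interpolation=cv2.INTER_CUBIC)
d=cv2.resize(g['img'][150:250,270:370,::-1],(400,400),interpolation=cv2.INTER_CUBIC)
a=cv2.resize(a,(400,250)); a=np.vstack([a,np.zeros((150,400,3),np.uint8)])
cv2.imwrite('pics/q4.png',np.hstack([a,d]))
E
```

```text
t 3.80 s(mm) -188.3 lat -0.0 z 61.9 rpy [3.1415e+00 3.0000e-04 1.3624e+00] Fs -0.27 Fx 0.48 Fz -0.84 w -0.0004
right edge s(.087) -202.9 (was -202.1) left s -107.3 (was -107.3)
cam s,lat,z -0.11928052518656224 -5.987570293448193e-05 0.24409700964956213
cam s,lat,z 0.2982919307961799 -0.358799557664686 0.7233125095884825
(291, 177, 44, 54)
```

View pics/q4.png

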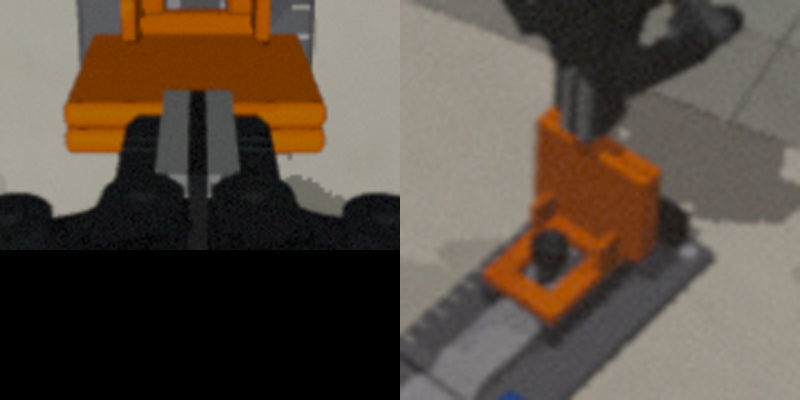

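The close-ups show the fingertips above the plate's top edge rather than behind it: tip at about (279,246) in the wrist view and (317,184) in the scene view. The heights disagree, so I'll triangulate the tip and the plate corners.

Run:
```python
from h import *
N=np.array([.56538,-.10818]); y=np.array([.20486,.97879]); x=np.array([y[1],-y[0]])
w=grab('wrist');g=grab('scene'); print(read_state()['ee_pos'])
def tri(a,b):
    nn=[cv2.undistortPoints(np.array(u,float).reshape(1,1,2),f['K'],f['D']).reshape(2,1) for u,f in((a,w),(b,g))]
    X=cv2.triangulatePoints(w['view'][:3],g['view'][:3],*nn);X=(X[:3]/X[3]).ravel();q=X[:2]-N
    e=[np.linalg.norm(proj(f,X)[0]-u) for u,f in((a,w),(b,g))]
    print('s %.1f lat %.1f z %.1f'%(1e3*q@y,1e3*q@x,1e3*X[2]),np.round(e,1))
W=lambda u,v:(200+u/2.5,210+v/2.5); S=lambda u,v:(270+(u-400)/4,150+v/4)
tri(W(197,90),S(592,138))       # finger tip
tri(W(66,103),S(657,172))       # plate left-top near corner
tri(W(325,103),S(538,112))      # plate left-top far corner
tri(W(197,-27),S(549,235)) if 0 else None
tri(W(66,150),S(660,165));tri(W(325,150),S(540,108))
```

```text
[ 0.52675087 -0.29232176  0.06181081]
s -184.0 lat -2.3 z 98.3 [7.7 2.4]
s -191.2 lat -31.1 z 90.6 [8.5 2.9]
s -186.3 lat 26.1 z 94.9 [3.2 1. ]
s -199.5 lat -30.1 z 90.2 [2.2 0.8]
s -197.4 lat 29.6 z 88.3 [3.4 1.1]
```

Run:
```python
from h import *
w=grab('wrist');g=grab('scene'); s=read_state(); p=s['ee_pos']
for dz in (0,.01,.02,.03,.04,.06):
    q=p+[0,0,dz]; print(dz,proj(w,q).round(1),proj(g,q).round(1))
print(s['q'].round(3),s['joint_efforts'].round(1))
# tool direction & wrist image sharpness in earlier frame: finger tip at u=279,v~247 when s=-225
```

```text
0 [[279.1 235.3]] [[315.4 198.3]]
0.01 [[279.1 241.1]] [[315.7 194.3]]
0.02 [[279.1 247.6]] [[315.9 190.3]]
0.03 [[279.2 254.8]] [[316.1 186.3]]
0.04 [[279.2 263. ]] [[316.4 182.1]]
0.06 [[279.2 282.5]] [[316.9 173.6]]
[ 0.571  0.728 -0.179  1.763  0.193  0.667  0.077] [  0.  -55.8  -1.9 -14.    0.    0.    0. ]
```

Evidence points to the real fingertips sitting about 30 mm above the reported TCP. There is no contact force, the stop hasn't moved, and both views put the tip near z≈0.09. I'll back off, go lower and come in again with force checks.

Emit:
move_arm(
  deltas=[
    [[-0.1, 0, 0, 0, 0, 0], [-0.1, 0, 0, 0, 0, 0], [-0.1, 0, 0, 0, 0, 0], [0, 0, 0, 0, 0, 0], [0, 0, 0, 0, 0, 0]],
  ],
)

```text
clock: 4.57
ee_pos: [0.5102, -0.3678, 0.0616]
ee_rot: [-3.141, 0.001, 1.359]
wrist_force: [-0.1, 0.0, -0.3]
grip_width: -0.0002
grasp_force: 0.0
```

Emit:
move_arm(
  deltas=[
    [[0, 0, 0.032, 0, 0, 0], [0, 0, 0.032, 0, 0, 0], [0, 0, 0.032, 0, 0, 0], [0, 0, 0.032, 0, 0, 0], [0, 0, 0, 0, 0, 0]],
  ],
)

```text
clock: 4.98
ee_pos: [0.5102, -0.3638, 0.0274]
ee_rot: [-3.138, -0.002, 1.364]
wrist_force: [-0.5, -0.2, 0.8]
grip_width: -0.0001
grasp_force: 0.0
```

```bash
python3 st.py; python3 stop.py
python3 - <<'E'
from h import *
w=grab('wrist');g=grab('scene'); p=read_state()['ee_pos']
ims=[]
for f in(w,g):
    im=f['img'][:,:,::-1].copy(); u=proj(f,p)[0]; print(u); ims.append(cv2.circle(im,tuple(int(v) for v in u),1,(255,0,255),-1))
cv2.imwrite('pics/q5.png',np.hstack([cv2.resize(ims[0][160:310,200:350],(400,400)),cv2.resize(ims[1][130:250,270:390],(400,400))]))
E
```

```text
t 4.98 s(mm) -261.5 lat -1.6 z 27.4 rpy [-3.1379e+00 -1.7000e-03  1.3641e+00] Fs -0.29 Fx -0.40 Fz 0.81 w -0.0001
right edge s(.087) -202.1 (was -202.1) left s -107.3 (was -107.3)
[280.69641738 237.21652246]
[340.12144398 187.48444963]
```

View pics/q5.png

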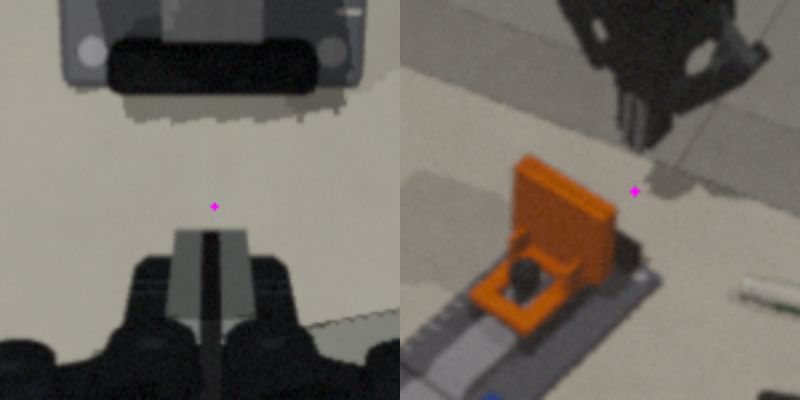

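The picture confirms it: the tips at (638,148) are about 31 mm above the projected TCP, so the true tip z is about 0.058. That's a good pushing height, so I'm moving in.

Emit:
move_arm(
  deltas=[
    [[0.04, 0.003, 0, 0, 0, 0], [0.04, 0.003, 0, 0, 0, 0], [0.04, 0, 0, 0, 0, 0], [0.04, 0, 0, 0, 0, 0], [0, 0, 0, 0, 0, 0]],
  ],
)

```text
clock: 5.55
ee_pos: [0.5225, -0.3223, 0.0301]
ee_rot: [3.141, -0.002, 1.367]
wrist_force: [0.0, 0.8, -0.5]
grip_width: -0.0
grasp_force: 0.0
```

Emit:
move_arm(
  deltas=[
    [[0.01, 0, 0, 0, 0, 0], [0.01, 0, 0, 0, 0, 0], [0.01, 0, 0, 0, 0, 0], [0.01, 0, 0, 0, 0, 0], [0.01, 0, 0, 0, 0, 0]],
  ],
)

```text
clock: 5.97
ee_pos: [0.5235, -0.3151, 0.0299]
ee_rot: [3.141, 0.001, 1.362]
wrist_force: [-0.3, -2.2, 0.7]
grip_width: 0.0003
grasp_force: 0.9
```

```bash
python3 st.py; python3 stop.py
```

```text
t 5.97 s(mm) -211.1 lat 1.4 z 29.9 rpy [3.1415e+00 8.0000e-04 1.3622e+00] Fs -2.23 Fx 0.14 Fz 0.67 w 0.0003
right edge s(.087) -201.8 (was -202.1) left s -105.8 (was -107.3)
```

Contact: -2.2 N at TCP s=-211, as predicted (pin ≈ TCP + 48). Pushing toward the blue notch.

Emit:
move_arm(
  deltas=[
    [[0.016, 0, 0, 0, 0, 0], [0.016, 0, 0, 0, 0, 0], [0.016, 0, 0, 0, 0, 0], [0.016, 0, 0, 0, 0, 0], [0.016, 0, 0, 0, 0, 0]],
  ],
)

```text
clock: 6.43
ee_pos: [0.5278, -0.2945, 0.0299]
ee_rot: [3.142, 0.0, 1.363]
wrist_force: [-0.0, -2.5, 0.4]
grip_width: -0.0001
grasp_force: 1.1
```

Emit:
move_arm(
  deltas=[
    [[0.016, 0, 0, 0, 0, 0], [0.016, 0, 0, 0, 0, 0], [0.016, 0, 0, 0, 0, 0], [0.016, 0, 0, 0, 0, 0], [0.016, 0, 0, 0, 0, 0]],
  ],
)

```text
clock: 6.85
ee_pos: [0.532, -0.2749, 0.0298]
ee_rot: [3.142, -0.0, 1.363]
wrist_force: [-1.0, -1.7, 0.9]
grip_width: -0.0003
grasp_force: 1.0
```

```bash
python3 st.py; python3 stop.py
```

```text
t 6.85 s(mm) -170.0 lat 1.5 z 29.8 rpy [ 3.1416 -0.      1.3629] Fs -1.86 Fx -0.66 Fz 0.93 w -0.0003
right edge s(.087) -160.7 (was -202.1) left s -68.4 (was -107.3)
```

Emit:
move_arm(
  deltas=[
    [[0.016, 0, 0, 0, 0, 0], [0.016, 0, 0, 0, 0, 0], [0.012, 0, 0, 0, 0, 0]],
  ],
)

```text
clock: 7.15
ee_pos: [0.5343, -0.2641, 0.0298]
ee_rot: [3.142, -0.0, 1.363]
wrist_force: [-0.3, -2.6, 0.5]
grip_width: 0.0001
grasp_force: 1.0
```

Emit:
move_arm(
  deltas=[
    [[0.008, 0, 0, 0, 0, 0]],
  ],
)

```text
clock: 7.23
ee_pos: [0.5347, -0.262, 0.0298]
ee_rot: [3.142, -0.0, 1.363]
wrist_force: [-0.8, -1.9, 1.0]
grip_width: -0.0001
grasp_force: 0.9
```

Emit:
move_arm(
  deltas=[
    [[0.008, 0, 0, 0, 0, 0]],
  ],
)

```text
clock: 7.32
ee_pos: [0.5351, -0.2603, 0.0298]
ee_rot: [3.142, -0.0, 1.363]
wrist_force: [-0.3, -0.7, 0.8]
grip_width: -0.0001
grasp_force: 0.9
```

Emit:
move_arm(
  deltas=[
    [[0.008, 0, 0, 0, 0, 0]],
  ],
)

```text
clock: 7.4
ee_pos: [0.5355, -0.2583, 0.0298]
ee_rot: [-3.142, -0.0, 1.363]
wrist_force: [0.8, -1.2, 0.1]
grip_width: 0.0002
grasp_force: 0.3
```

Emit:
move_arm(
  deltas=[
    [[0.008, 0, 0, 0, 0, 0]],
  ],
)

```text
clock: 7.48
ee_pos: [0.536, -0.2559, 0.0297]
ee_rot: [-3.142, -0.001, 1.363]
wrist_force: [0.6, 0.2, -0.3]
grip_width: 0.0001
grasp_force: 0.0
```

Emit:
move_arm(
  deltas=[
    [[0.008, 0, 0, 0, 0, 0]],
  ],
)

```text
clock: 7.57
ee_pos: [0.5365, -0.2538, 0.0297]
ee_rot: [3.142, -0.001, 1.363]
wrist_force: [0.5, -0.1, -0.3]
grip_width: -0.0001
grasp_force: 0.0
```

Emit:
move_arm(
  deltas=[
    [[0.008, 0, 0, 0, 0, 0]],
  ],
)

```text
clock: 7.65
ee_pos: [0.5368, -0.2524, 0.0298]
ee_rot: [3.142, -0.0, 1.363]
wrist_force: [-1.0, -3.2, 3.1]
grip_width: -0.0006
grasp_force: 2.1
```

```bash
python3 st.py; python3 stop.py
```

```text
t 7.65 s(mm) -147.0 lat 1.6 z 29.8 rpy [ 3.1415e+00 -2.0000e-04  1.3633e+00] Fs -3.32 Fx -0.37 Fz 3.15 w -0.0006
right edge s(.087) -138.0 (was -202.1) left s -47.2 (was -107.3)
```

The pin dropped into the blue notch. Force vanished for TCP y between -0.258 and -0.254, and contact came back at about -0.253. The same pattern at green should come 97.9 mm further on in y, so I'll stop pushing near y≈-0.157. Pushing through blue and yellow now.

Emit:
move_arm(
  deltas=[
    [[0.008, 0, 0, 0, 0, 0], [0.008, 0, 0, 0, 0, 0], [0.008, 0, 0, 0, 0, 0], [0.008, 0, 0, 0, 0, 0], [0.008, 0, 0, 0, 0, 0]],
  ],
)

```text
clock: 8.12
ee_pos: [0.5382, -0.2455, 0.03]
ee_rot: [3.141, 0.003, 1.361]
wrist_force: [-0.8, -3.7, -0.6]
grip_width: 0.0
grasp_force: 1.3
```

Emit:
move_arm(
  deltas=[
    [[0.012, 0, 0, 0, 0, 0], [0.012, 0, 0, 0, 0, 0], [0.012, 0, 0, 0, 0, 0], [0.012, 0, 0, 0, 0, 0], [0.012, 0, 0, 0, 0, 0]],
  ],
)

```text
clock: 8.53
ee_pos: [0.542, -0.2276, 0.0298]
ee_rot: [3.142, -0.0, 1.363]
wrist_force: [-0.1, -2.3, 0.8]
grip_width: -0.0004
grasp_force: 1.0
```

Emit:
move_arm(
  deltas=[
    [[0.012, 0, 0, 0, 0, 0], [0.012, 0, 0, 0, 0, 0], [0.012, 0, 0, 0, 0, 0], [0.012, 0, 0, 0, 0, 0], [0.012, 0, 0, 0, 0, 0]],
  ],
)

```text
clock: 8.95
ee_pos: [0.5451, -0.2134, 0.0299]
ee_rot: [3.141, 0.0, 1.363]
wrist_force: [-0.5, -2.2, 0.0]
grip_width: -0.0
grasp_force: 1.0
```

```bash
python3 st.py; python3 stop.py
```

```text
t 8.95 s(mm) -107.2 lat 1.7 z 29.9 rpy [3.1414 0.     1.3628] Fs -2.30 Fx -0.08 Fz 0.05 w -0.0
right edge s(.087) -97.4 (was -202.1) left s -10.3 (was -107.3)
```

Emit:
move_arm(
  deltas=[
    [[0.008, 0, 0, 0, 0, 0], [0.008, 0, 0, 0, 0, 0], [0.008, 0, 0, 0, 0, 0], [0.008, 0, 0, 0, 0, 0]],
  ],
)

```text
clock: 9.33
ee_pos: [0.5466, -0.2049, 0.0297]
ee_rot: [-3.141, -0.001, 1.363]
wrist_force: [-0.3, 0.9, 1.2]
grip_width: 0.0003
grasp_force: 0.0
```

Emit:
move_arm(
  deltas=[
    [[0.008, 0, 0, 0, 0, 0], [0.008, 0, 0, 0, 0, 0], [0.008, 0, 0, 0, 0, 0], [0.008, 0, 0, 0, 0, 0], [0.008, 0, 0, 0, 0, 0]],
  ],
)

```text
clock: 9.75
ee_pos: [0.5477, -0.1997, 0.03]
ee_rot: [-3.142, 0.004, 1.36]
wrist_force: [-2.5, -6.8, -0.6]
grip_width: 0.0003
grasp_force: 2.9
```

Emit:
move_arm(
  deltas=[
    [[0.012, 0, 0, 0, 0, 0], [0.012, 0, 0, 0, 0, 0], [0.012, 0, 0, 0, 0, 0], [0.012, 0, 0, 0, 0, 0], [0.012, 0, 0, 0, 0, 0]],
  ],
)

```text
clock: 10.17
ee_pos: [0.5517, -0.1807, 0.0298]
ee_rot: [-3.141, -0.0, 1.363]
wrist_force: [-0.4, -2.4, 0.3]
grip_width: -0.0002
grasp_force: 1.0
```

```bash
python3 st.py; python3 stop.py
```

```text
t 10.17 s(mm) -73.8 lat 1.5 z 29.8 rpy [-3.1413e+00 -3.0000e-04  1.3632e+00] Fs -2.42 Fx 0.13 Fz 0.27 w -0.0002
right edge s(.087) -64.2 (was -202.1) left s 20.1 (was -107.3)
```

Emit:
move_arm(
  deltas=[
    [[0.012, 0, 0, 0, 0, 0], [0.012, 0, 0, 0, 0, 0], [0.012, 0, 0, 0, 0, 0], [0.012, 0, 0, 0, 0, 0], [0.008, 0, 0, 0, 0, 0]],
  ],
)

```text
clock: 10.63
ee_pos: [0.5546, -0.1671, 0.0298]
ee_rot: [-3.141, -0.0, 1.363]
wrist_force: [-0.4, -2.1, 0.0]
grip_width: 0.0002
grasp_force: 0.9
```

Emit:
move_arm(
  deltas=[
    [[0.008, 0, 0, 0, 0, 0], [0.006, 0, 0, 0, 0, 0]],
  ],
)

```text
clock: 10.8
ee_pos: [0.5553, -0.1639, 0.0298]
ee_rot: [-3.141, -0.0, 1.363]
wrist_force: [-0.2, -1.2, -0.5]
grip_width: 0.0001
grasp_force: 0.9
```

Emit:
move_arm(
  deltas=[
    [[0.006, 0, 0, 0, 0, 0], [0, 0, 0, 0, 0, 0]],
  ],
)

```text
clock: 10.97
ee_pos: [0.5557, -0.1622, 0.0298]
ee_rot: [-3.141, -0.0, 1.363]
wrist_force: [-1.0, -1.0, -1.4]
grip_width: 0.0001
grasp_force: 0.5
```

```bash
python3 st.py; python3 stop.py
```

```text
t 10.97 s(mm) -54.9 lat 1.6 z 29.8 rpy [-3.1415e+00 -4.0000e-04  1.3633e+00] Fs -1.16 Fx -0.74 Fz -1.36 w 0.0001
right edge s(.087) -45.1 (was -202.1) left s 37.5 (was -107.3)
```

Force is already falling at the rim. Two more small steps.

Emit:
move_arm(
  deltas=[
    [[0.006, 0, 0, 0, 0, 0], [0, 0, 0, 0, 0, 0]],
  ],
)

```text
clock: 11.18
ee_pos: [0.5562, -0.1608, 0.0299]
ee_rot: [3.141, -0.0, 1.363]
wrist_force: [-0.5, -1.1, -0.8]
grip_width: -0.0
grasp_force: 0.2
```

Emit:
move_arm(
  deltas=[
    [[0.006, 0, 0, 0, 0, 0], [0, 0, 0, 0, 0, 0]],
  ],
)

```text
clock: 11.35
ee_pos: [0.5568, -0.1591, 0.0299]
ee_rot: [3.141, -0.001, 1.363]
wrist_force: [0.9, -0.7, -0.0]
grip_width: 0.0002
grasp_force: 0.0
```

```bash
python3 st.py; python3 stop.py
```

```text
t 11.35 s(mm) -51.6 lat 2.0 z 29.9 rpy [ 3.1409e+00 -8.0000e-04  1.3633e+00] Fs -0.49 Fx 1.02 Fz -0.04 w 0.0002
right edge s(.087) -37.4 (was -202.1) left s 45.0 (was -107.3)
```

The stop jumped ahead: its right edge is now at -37.4 (seated value -37) and the fingers are free. Backing off and checking.

Emit:
move_arm(
  deltas=[
    [[-0.06, 0, 0, 0, 0, 0], [-0.08, 0, 0, 0, 0, 0], [-0.1, 0, 0, 0, 0, 0], [0, 0, -0.1, 0, 0, 0], [0, 0, -0.1, 0, 0, 0]],
  ],
)

```text
clock: 11.82
ee_pos: [0.5419, -0.2203, 0.079]
ee_rot: [-3.138, 0.0, 1.359]
wrist_force: [1.7, -0.1, 0.7]
grip_width: -0.0
grasp_force: 0.0
```

Emit:
move_arm(
  deltas=[
    [[-0.1, 0, -0.12, 0, 0, 0], [-0.1, 0, -0.12, 0, 0, 0], [-0.1, 0, -0.1, 0, 0, 0], [0, 0, 0, 0, 0, 0], [0, 0, 0, 0, 0, 0]],
  ],
)

```text
clock: 12.23
ee_pos: [0.5289, -0.2945, 0.1666]
ee_rot: [3.138, 0.002, 1.359]
wrist_force: [0.1, 0.2, -0.8]
grip_width: -0.0003
grasp_force: 0.0
```

```bash
python3 st.py; python3 stop.py; python3 -c "
from h import *
g=grab('scene')
cv2.imwrite('pics/end.png',cv2.resize(g['img'][130:350,180:470,::-1],None,fx=2.6,fy=2.6,interpolation=cv2.INTER_CUBIC))"
```

```text
t 12.23 s(mm) -189.8 lat 2.4 z 166.6 rpy [3.1377e+00 1.6000e-03 1.3591e+00] Fs 0.23 Fx 0.06 Fz -0.84 w -0.0003
right edge s(.087) -37.0 (was -202.1) left s 44.8 (was -107.3)
```

View pics/end.png

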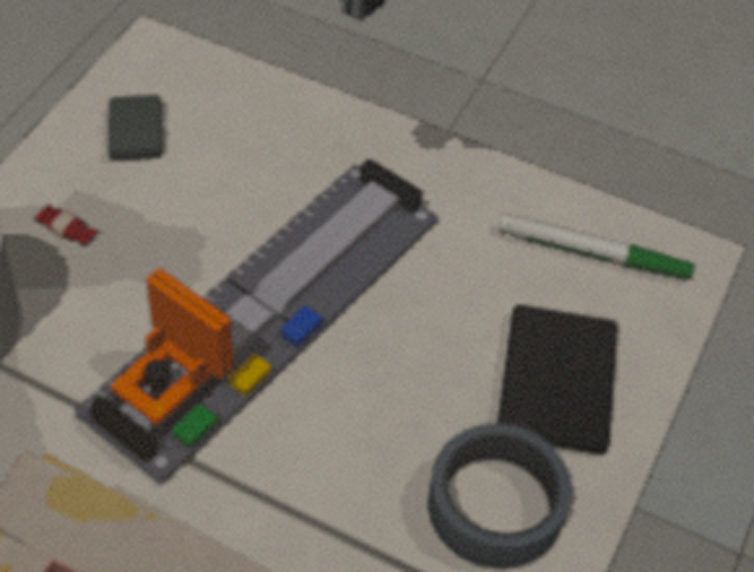

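The stop's pin (158,375) is level with the green tab (193,425), the right edge reads -37.0 mm (exactly seated), the loose things I can see look untouched, and the arm is clear.

```bash
python3 -c "
from plant import workorder
print(workorder.job_done())"
```

```text
the job is handed in; nothing more can be done
None
```

The stop is seated in the notch at the green tab, within about 1 mm by camera, the arm is clear, and the job was handed in at about 12 s; no verdict was returned.

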